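# Hang the sample carrier on the slotted instrument stand

## Task

Pick up the hook-on sample carrier and hang it on the slotted stand: feed its two hooks into the top two slots, push it in against the sprung catch, then press it down until it is fully home and the catch has snapped out over the upper hook, and let go. Be gentle: never press or knock the carrier against the stand with more than 40 N, and leave everything else on the bench where it is.

Things in the scene. Friction and masses are not known exactly. Their poses are not given: they have to be found in the camera images.
- carrier: Loose aluminium carrier, about 0.35 kg, standing on its tray. Origin: middle of the lower edge of the back plate's rear face; +x from the back plate out over the tray, z up. Back plate 44 wide (y), 82 high, x 0 to 5. Tray x 5 to 100, 64 wide, rim up to z 16. Central upright web, 10 thick in y, x 5 to 85, top at z 74: grip this from above. Two hooks on the rear face.
- carrier_grip (a point): Point in the web to grip, at x 45, y 0, z 58 of the carrier (16 below the web's top); axes as the carrier. Close the fingers along y.
- carrier_hook (a point): Underside of the upper hook's tongue at the rear face (carrier x 0, y 0, z 66); axes as the carrier. Two alike steel hooks, 6 thick in y, the lower 40 below: tongue 8 high, from x 0 back to x -13.5, with a lip at its end (x -13.5 to -7) hanging 10 below the tongue's underside.
- stand: Fixed stand: foot 150 x 130 x 12, posts, crossbars and on them an upright steel slotted strip 48 wide, 5 thick; 203 high. Origin on the bench midway between the posts, in the plane of the strip's front face; +x points out of that face (the side the carrier hangs on), z up. Home: carrier square to the stand, its origin at x 0, z 99 here; to feed the hooks in it must be 10 to 16 higher.
- slot_mid (a point): Nominal middle of the top slot's bottom edge: stand x 0, y 0, z 165; axes as the stand. Slots: one column of four, each 9 wide, 24 high, bottoms at z 45, 85, 125, 165. The strip slides on its crossbars and was left clamped anywhere from y -14 to +14, so the whole column lies off this point by that much: not measured, find it by touch or sight. It does not shift under load.
- catch (a joint): Sprung catch behind the top slot, sliding along the stand's -x, m. 0 = out (front 8 mm behind the strip's front face, underside 10 mm above the slot's bottom); about 0.0055 when the hook holds it back with the carrier flush on the strip; stop at 0.012. Spring pushes with 3 N at 0, 3.8 N at 0.0055. It snaps back to 0 over the hook when the carrier is fully down.
- solvent: Bystander: clear bottle with blue cap, 72 diameter, 150 tall; origin at the centre of its underside.
- amber: Bystander: amber jar with white cap, 60 diameter, 110 tall; origin at the centre of its underside.
- wrench: Bystander: steel wrench lying flat, handle to its -x; origin under its middle.
- driver: Bystander: screwdriver lying flat, handle to its -x; origin under its middle.
- beaker: Bystander: white cup, 70 diameter, 85 tall; origin at the centre of its underside.
- septa: Bystander: white carton 90 x 60 x 40 high; origin at the centre of its underside.
- tipbin: Bystander: grey open bin 110 x 90 x 50 high; origin at the centre of its underside.
Things that resemble listed ones, but are neither listed nor needed, are in the scene too. Leave any black or purple look-alike of the stand alone.

How it is judged:
By the outcome, as a careful person would: the job done as asked, in the order asked, and still so for the second after the job is handed in, with the robot touching nothing.
It also fails if it takes over 64 s, if anything falls off the work surface, if the arm or the gripper's body presses on something with over 40 N, if the wrist force passes 120 N, or if a joint passes its speed limit or range.

## Robot

A 7-joint arm with a two-finger parallel gripper is mounted at the origin on the work surface. World frame = base frame: x ahead of the robot, y to its left, z up, the work surface at z = 0. Lengths are in mm, angles in rad, forces in N, time in s.
With the tool pointing down it reaches from about 400 to 925 mm from the base axis. Payload 4.1 kg.
Tool frame: the origin (TCP) lies at the very end of the fingers, on their centre line; the grasp point (between the pads) lies 19 mm behind it; z points along the fingers, y is the direction in which the jaws open and shut (so a half turn about z gives the same grasp; the last joint's range is limited). The gripper opens to 85 mm and grips with 20 to 120 N. Pads are 22 mm wide; open, the fingers measure 114 mm over their backs; the gripper's body (76 mm by 85 mm) begins 54 mm behind the grasp point. The pads swing forward as they close: fully open they stand 13 mm farther back than shut.
Start: joints at [1.041, 0.398, 0.045, 1.537, -0.019, 1.207, -0.051], TCP at [271.478, -590.629, 231.347] pointing down, gripper open.
Joint ranges: [-2.82, 2.82], [-0.49, 2.23], [-1.37, 1.46], [0, 2.46], [-1.36, 4.5], [0.23, 2], [-2.94, 2.94]. Speed limits (rad/s): [2.57, 2.57, 3.14, 3.14, 3.14, 3.14, 3.14].

## Interface

Orientations are given as a rotation vector (axis times angle).
In Python, from rig import sense, grab_frame, get_calibration, sign_off gives the robot as it stands.
- The arm moves only by the tool carry_out, never from a script. Its argument "plan" is a list that holds one entry, the list of rows, each a list of 7 numbers: the shift along the tool's x, y, z in mm, then the turn, a rotation vector about the tool's x, y, z in rad, then the gripper command: -1 is shut, 1 is fully open, values between are in proportion. A call has exactly 8 rows; each row shifts and turns the commanded pose from where the row before left it, along the tool's axes as they then stand; what a row does not reach is not made up. A row lasts 1/8 s, in which the tool goes at most 62.5 mm and 10.7 degrees, less where a joint would pass 70% of its speed; a pose out of reach is approached as far as the arm can. A call is refused whole if a number of a shift passes 62.5 or a number of a turn 0.188, either way. A call with a gripper value outside its range is refused whole. The fingers move at their own pace and stop on an object; the grip force is fixed at half the most. Time passes only in rows, so rows that do not move let the fingers close, or fill a call up. It gives the time, the measured TCP pose, the force and the opening at its end, in the units of the state.
- sense(): the state, without advancing time (a new reading comes with each control period).
- grab_frame(name): name is "side" or "top" or "wrist"; returns the picture (420x560x3 uint8, blue, green, red); there is no depth.
- get_calibration(name): a dict with "fx", "fy", "cx", "cy" (pixels), "rvec" (rotation vector, rad) and "tvec" (3), from world to camera coordinates, as OpenCV has them. Camera axes: x right, y down, z forward; pixel columns grow to the right and rows downward; lengths in mm; the calibration is good to about 2 mm. A picture is of the moment at which its call begins: read the wrist's pose just before it. get_calibration takes no time and is no camera call; for the wrist camera it gives the pose at the moment of the call.
- sign_off(): hands the job in, once; it reports no verdict.
The state is a dict: "clock": time; "joint_positions": joint angles; "dq": joint speeds; "effort": joint torques, N m; "eef_pos": TCP position; "tcp_rot": TCP orientation; "ft_force": force on the tool from outside, world axes, zero at the start; "wrist_torque": the same for the moment, N m; "finger_gap": finger opening in mm.
Only numpy, scipy, OpenCV 4.12 (cv2) and the standard library are available. Lean on these libraries where they do the work, as an engineer would, in place of code of your own. Each camera call takes 0.05 s, during which the arm holds its last target. There are 200 camera calls.

## Working session

There is one attempt and no reset: what is moved stays moved. The work goes in short steps, Python scripts to look and compute and a tool call to move; the robot and the scene stay as the last step left them, time stands still between calls to the robot, and variables do not carry over. Pictures are saved under pics/ and viewed, about 8 in all and at most 12, crops included, and the job is handed in when it is done.

Besides the shell and the picture viewer there is one more tool, called after "Call:" as name([rows], argument=value, ...), one row to a line, values as JSON. carry_out: Moves the arm, as the interface text tells. Its arguments: {"type":"object","properties":{"plan":{"type":"array"}},"required":["plan"]}

```bash
mkdir -p pics; ls; cat > h.py <<'E'
import numpy as np,cv2
from rig import *
from scipy.spatial.transform import Rotation as R
def cal(n):
    c=get_calibration(n);K=np.array([[c['fx'],0,c['cx']],[0,c['fy'],c['cy']],[0,0,1.]])
    return K,R.from_rotvec(np.ravel(c['rvec'])).as_matrix(),np.ravel(c['tvec'])
def ray(n,u,v,z,c=None):
    K,r,t=c or cal(n);o=-r.T@t;d=r.T@np.linalg.inv(K)@[u,v,1];return o+d*(z-o[2])/d[2]
def proj(n,P,c=None):
    K,r,t=c or cal(n);q=(K@(r@np.atleast_2d(P).T+t[:,None])).T;return q[:,:2]/q[:,2:]
def tri(pts):
    A=np.zeros((3,3));b=np.zeros(3)
    for n,u,v in pts:
        K,r,t=cal(n) if isinstance(n,str) else n;o=-r.T@t;d=r.T@np.linalg.inv(K)@[u,v,1];d/=np.linalg.norm(d);M=np.eye(3)-np.outer(d,d);A+=M;b+=M@o
    return np.linalg.solve(A,b)
E
python3 - <<'E'
from h import *
s=sense();print({k:np.round(v,3).tolist() for k,v in s.items()})
for n in ('side','top'):
    im=grab_frame(n);cv2.imwrite(f'pics/{n}0.png',im)
    K,r,t=cal(n);print(n,K[0,0],(-r.T@t).round(),r.round(2).tolist())
a=cv2.imread('pics/side0.png');b=cv2.imread('pics/top0.png')
E
```

```text
pics
{'clock': 0.0, 'joint_positions': [1.041, 0.399, 0.045, 1.538, -0.019, 1.207, -0.051], 'dq': [0.0, -0.0, 0.0, -0.001, -0.0, 0.001, 0.002], 'effort': [0.0, -47.512, 1.364, -25.422, 0.011, 0.01, -0.0], 'eef_pos': [271.196, -590.008, 230.244], 'tcp_rot': [-3.067, -0.671, 0.001], 'ft_force': [-0.12, -0.322, -0.01], 'wrist_torque': [0.004, 0.007, -0.013], 'finger_gap': 85.359}
side 542.5732381058166 [-333.  962. 1200.] [[-0.76, -0.65, 0.02], [-0.43, 0.47, -0.77], [0.5, -0.59, -0.64]]
top 394.58096947577064 [ 315.   12. 1024.] [[0.02, -1.0, -0.0], [-0.98, -0.02, -0.19], [0.19, 0.01, -0.98]]
```

View pics/side0.png

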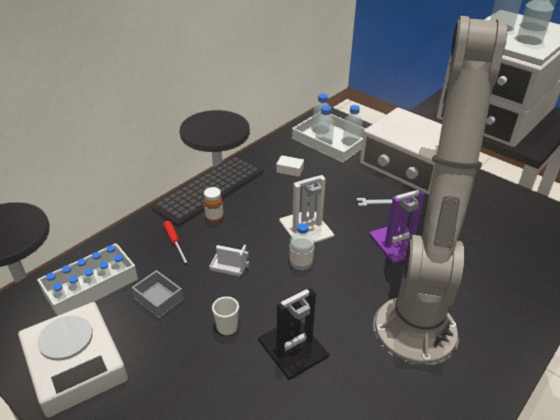

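View pics/top0.png

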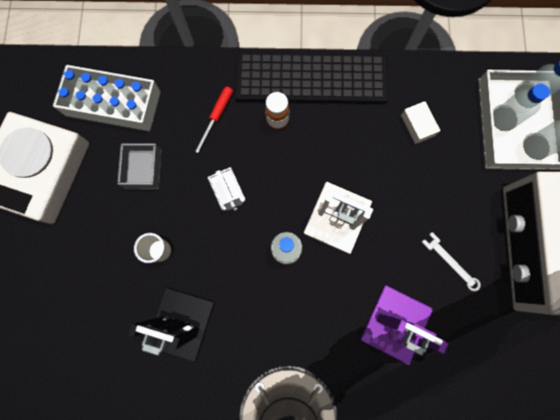

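Candidates for the stand: the white-footed one at side (308,210) / top (340,215), a black look-alike at side (295,330) / top (175,330), and a purple one at side (400,225) / top (405,325). I choose the white one. The carrier is the only aluminium piece, at side (230,260) / top (227,188). Next is one close crop of both.

```bash
python3 - <<'E'
from h import *
a=cv2.imread('pics/side0.png');b=cv2.imread('pics/top0.png')
f=lambda im,u,v,w,h,s:cv2.resize(im[v:v+h,u:u+w],None,fx=s,fy=s,interpolation=cv2.INTER_CUBIC)
A=np.hstack([f(b,200,155,60,60,6.5),f(b,295,175,85,85,390/85)])
B=np.hstack([f(a,200,235,60,45,6.5),f(a,270,165,75,84,390/84)[:292*0+292] if 0 else cv2.resize(a[165:249,270:345],(348,390))[:]]) if 0 else None
c=np.zeros((390,780,3),np.uint8);c[:]=np.hstack([A[:390,:390],A[:390,390:780]])
d=np.hstack([cv2.resize(a[240:280,205:255],(390,312),interpolation=2)[:210*0+312],cv2.resize(a[170:246,275:340],(267,312),interpolation=2),np.zeros((312,123,3),np.uint8)])
o=np.vstack([c[:390],d])[:,:]
cv2.imwrite('pics/crop1.png',cv2.resize(o,None,fx=.85,fy=.85))
E
```

```text
(no output)
```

View pics/crop1.png

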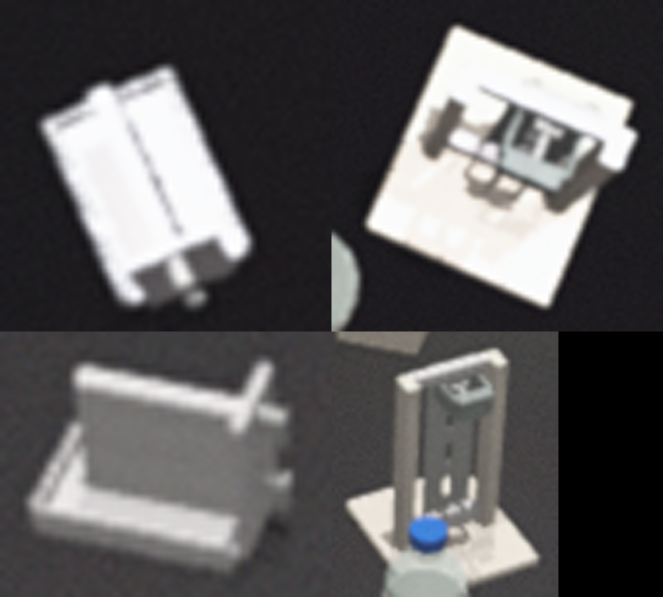

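Top crop: the carrier's hooks (195,297) point towards the robot, and its web runs up-left. The stand's catch housing is on its robot-side face, so its front faces away from the robot. Next I compute rough poses and the wrist camera mounting.

```bash
python3 - <<'E'
from h import *
b=cv2.imread('pics/top0.png')
g=b.min(2)
def box(u0,u1,v0,v1,th):
    m=np.zeros_like(g);m[v0:v1,u0:u1]=(g[v0:v1,u0:u1]>th)*255
    cs,_=cv2.findContours(m,0,2);c=max(cs,key=cv2.contourArea);return c
c=box(200,255,160,220,80);r=cv2.boxPoints(cv2.minAreaRect(c));print('carrier px',r.round(1).tolist())
P=np.array([ray('top',u,v,16) for u,v in r]);print(P.round(0).tolist())
px=[(326.8,181.4),(305,232.7),(351.2,253.2)]
P=np.array([ray('top',u,v,12) for u,v in px]);print('foot TL,BL,BR',P.round(0).tolist())
e=P[0]-P[1];print('len',np.linalg.norm(e),np.linalg.norm(P[2]-P[1]),'yaw',np.arctan2(e[1],e[0]),'centre',(P[0]+P[2])/2)
e=P[2]-P[1];print(np.arctan2(e[1],e[0])+np.pi/2)
s=sense();T=R.from_rotvec(s['tcp_rot']).as_matrix();K,r,t=cal('wrist')
print('cam in tool',T.T@(-r.T@t-s['eef_pos']),(T.T@r.T).round(3).tolist(),K[0,0],K[:2,2])
print('tool',T.round(3).tolist())
E
```

```text
carrier px [[205.60000610351562, 175.10000610351562], [230.0, 164.1999969482422], [247.60000610351562, 203.8000030517578], [223.1999969482422, 214.6999969482422]]
[[595.0, 228.0, 16.0], [626.0, 165.0, 16.0], [519.0, 114.0, 16.0], [490.0, 176.0, 16.0]]
foot TL,BL,BR [[584.0, -93.0, 12.0], [447.0, -36.0, 12.0], [396.0, -155.0, 12.0]]
len 148.692494793708 128.77621147534987 yaw -0.38968662144239385 centre [ 490.38109222 -123.7440141    12.        ]
-0.4040366412409193
cam in tool [  69.31532623    0.18762281 -142.6645879 ] [[-0.0, -0.96, -0.279], [1.0, -0.0, -0.0], [-0.0, -0.279, 0.96]] 316.8075844702409 [279.34953326 210.71083169]
tool [[0.909, 0.418, -0.001], [0.418, -0.909, 0.002], [-0.0, -0.002, -1.0]]
```

Call:
carry_out([
  [[0,0,-50,0,0,0,1],[0,0,-50,0,0,0,1],[41,-24,0,0,0,0,1],[41,-24,0,0,0,0,1],[41,-24,0,0,0,0,1],[41,-24,0,0,0,0,1],[41,-24,0,0,0,0,1],[41,-24,0,0,0,0,1]],
])

```text
clock: 1.1
eef_pos: [435.3, -355.5, 330.9]
tcp_rot: [-3.069, -0.671, 0.001]
ft_force: [0.8, -0.5, 0.3]
finger_gap: 85.3
```

Call:
carry_out([
  [[41,-24,0,0,0,0,1],[41,-24,0,0,0,0,1],[41,-24,0,0,0,0,1],[41,-24,0,0,0,0,1],[46,-24,0,0,0,0.166,1],[0,0,0,0,0,0.166,1],[0,0,20,0,0,0.166,1],[0,0,20,0,0,0.166,1]],
])

```text
clock: 2.1
eef_pos: [575.4, -160.1, 290.4]
tcp_rot: [3.119, -0.373, -0.001]
ft_force: [0.5, -0.6, 0.1]
finger_gap: 85.7
```

Call:
carry_out([
  [[0,0,20,0,0,0.166,1],[0,0,20,0,0,0,1],[0,0,20,0,-0.15,0,1],[0,0,0,0,-0.15,0,1],[0,0,0,0,-0.15,0,1],[0,0,0,0,-0.15,0,1],[0,0,0,0,0,0,1],[0,0,0,0,0,0,1]],
])

```text
clock: 3.1
eef_pos: [575.3, -160.1, 231.5]
tcp_rot: [-2.838, 0.574, 0.876]
ft_force: [-0.6, -0.4, 0.6]
finger_gap: 85.3
```

```bash
python3 - <<'E'
from h import *
s=sense();T=R.from_rotvec(s['tcp_rot']).as_matrix();print(s['eef_pos'],T.round(3).tolist(),s['clock'])
K,r,t=cal('wrist');np.savez('w1.npz',K=K,r=r,t=t);print(-r.T@t)
im=grab_frame('wrist');cv2.imwrite('pics/w1raw.png',im);cv2.imwrite('pics/w1.png',cv2.resize(im,(800,600),interpolation=2))
E
```

```text
[ 575.32621619 -160.08355731  231.52970088] [[0.761, -0.388, -0.519], [-0.321, -0.921, 0.219], [-0.564, -0.0, -0.826]] 3.1
[ 701.99730739 -214.84664431  309.49592333]
```

View pics/w1.png

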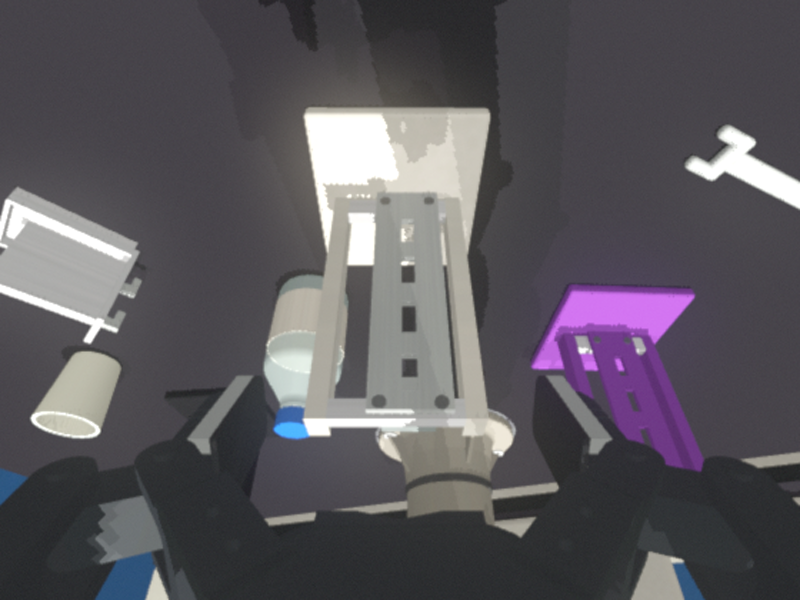

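The wrist view shows the white stand's front face with its slot column at u≈408 (top slot 409,367; in 800x600 pixels). The strip sits slightly right of the posts' middle. The carrier is at the left with its hooks at (130,288) and (113,320). Next I measure the slots.

```bash
python3 - <<'E'
from h import *
from scipy.optimize import least_squares
im=cv2.imread('pics/w1raw.png');z=np.load('w1.npz');c=(z['K'],z['r'],z['t'])
g=cv2.cvtColor(im,6).astype(float)
# column profiles across slots: subpixel edges
def edges(p,th):
    i=np.where((p[:-1]-th)*(p[1:]-th)<0)[0];return [round(k+(p[k]-th)/(p[k]-p[k+1]),2) for k in i]
for n,vs in (('top',(254,257,260)),('2nd',(219,223,227)),('3rd',(188,191,194))):
    for v in vs:
        p=g[v,250:325];print(n,v,[e+250 for e in edges(p,0.5*(np.median(g[v,270:278])+g[v,286]))])
print('vert',[e+140 for e in edges(g[140:300,286],70)],[e+140 for e in edges(g[140:300,285],70)])
print(g[245:300,286].astype(int).tolist()); print(g[256,255:320].astype(int).tolist())
print('foot row',[e+200 for e in edges(g[79,200:360],110)],'foot v',[e+60 for e in edges(g[60:100,250],110)],[e+60 for e in edges(g[60:100,320],110)])
E
```

```text
top 254 [np.float64(256.87), np.float64(281.13), np.float64(291.55), np.float64(315.67), np.float64(318.27)]
top 257 [np.float64(256.57), np.float64(281.17), np.float64(291.53), np.float64(316.05), np.float64(318.5)]
top 260 [np.float64(256.44), np.float64(281.11), np.float64(291.58), np.float64(316.32), np.float64(318.74)]
2nd 219 [np.float64(258.58), np.float64(280.93), np.float64(290.47), np.float64(312.75), np.float64(315.09000000000003)]
2nd 223 [np.float64(258.32), np.float64(280.92), np.float64(290.56), np.float64(313.08), np.float64(315.36)]
2nd 227 [np.float64(258.22), np.float64(280.96), np.float64(290.8), np.float64(313.58), np.float64(315.73)]
3rd 188 [np.float64(260.34), np.float64(280.64), np.float64(289.54), np.float64(312.38)]
3rd 191 [np.float64(260.13), np.float64(280.61), np.float64(289.76), np.float64(310.5), np.float64(312.58)]
3rd 194 [np.float64(259.98), np.float64(280.61), np.float64(289.78), np.float64(310.64), np.float64(312.9)]
vert [np.float64(231.04000000000002), np.float64(262.21)] [np.float64(214.94), np.float64(231.04000000000002), np.float64(252.32999999999998), np.float64(262.2)]
[144, 145, 147, 145, 142, 139, 96, 70, 67, 68, 68, 68, 66, 65, 65, 64, 65, 66, 85, 133, 145, 146, 145, 145, 144, 145, 145, 144, 148, 147, 145, 145, 145, 145, 145, 146, 146, 145, 147, 146, 153, 197, 235, 240, 215, 181, 166, 185, 252, 255, 255, 216, 190, 198, 211]
[80, 87, 110, 141, 144, 142, 144, 142, 145, 144, 144, 144, 145, 144, 146, 147, 146, 146, 146, 145, 146, 146, 146, 146, 147, 139, 110, 83, 76, 65, 66, 68, 67, 66, 66, 69, 86, 125, 142, 143, 142, 143, 143, 144, 145, 142, 143, 148, 151, 154, 156, 155, 153, 154, 154, 153, 153, 154, 154, 153, 146, 103, 69, 84, 131]
foot row [np.float64(211.95), np.float64(342.71000000000004)] foot v [np.float64(74.26)] [np.float64(74.93)]
```

```bash
python3 - <<'E'
from h import *
from scipy.optimize import least_squares
im=cv2.imread('pics/w1raw.png');z=np.load('w1.npz');c=(z['K'],z['r'],z['t'])
g=cv2.cvtColor(im,6).astype(float)
p=g[140:290,284:289].mean(1);i=np.where((p[:-1]-105)*(p[1:]-105)<0)[0];ed=[k+140+(p[k]-105)/(p[k]-p[k+1]) for k in i];print(np.round(ed,1))
# slot centre pts -> known z heights
U=lambda v:286.35+(v-257)*(286.35-285.15)/(257-191)
ob=[]
for v,zz in zip(sorted(ed)[-4:],(125,149,165,189)):
    P=ray('w',U(v),v,zz,c);ob.append(P);print(zz,v,P.round(1))
# foot front corners z=12 (front edge top) 
for u,v in ((213.2,77),(342.7,77)):print('foot',ray('w',u,v,12,c).round(1))
# strip edges at z~177 -> yaw ; width check
C=np.mean(ob,0)
a=ray('w',256.57,257,177.,c);b=ray('w',316.05,257,177.,c);d=a-b;print('w',np.linalg.norm(d),'yaw',np.arctan2(d[1],d[0])-np.pi/2,C)
f=np.array([np.cos(-.4),np.sin(-.4)]);l=np.array([-f[1],f[0]])
q=C[:2]-[490.4,-123.7];print('rel foot ctr: x',q@f,'y',q@l)
# carrier rough check from this view
for n,(u,v) in dict(a=(20,190),b=(137,240),c=(120,275)).items(): print(n,ray('w',u*.7,v*.7,16,c).round(0))
E
```

```text
[185.9 197.3 213.9 231.8 250.8 263.4]
125 213.94972067039106 [ 489.  -131.3  125. ]
149 231.8 [ 493.7 -133.2  149. ]
165 250.81683168316832 [ 488.8 -131.3  165. ]
189 263.3966244725738 [ 507.9 -138.8  189. ]
foot [583.5 -94.9  12. ]
foot [ 534.3 -211.4   12. ]
w 47.56739185508936 yaw -0.4001818969679536 [ 494.86001474 -133.62065794  157.        ]
rel foot ctr: x 7.971231780673319 y -7.400719517267056
a [616. 145.  16.]
b [541. 102.  16.]
c [513. 153.  16.]
```

Strip face at the column: about (493.6,-133.2), yaw -0.40 (slot offset about -7.5 mm in y). Next I go over the carrier.

Call:
carry_out([
  [[0,0,0,0,0.15,0,1],[0,0,0,0,0.15,0,1],[0,0,0,0,0.15,0,1],[0,0,0,0,0.15,0,1],[-18,-37.5,0,0,0,0,1],[-18,-37.5,0,0,0,0,1],[-18,-37.5,0,0,0,0,1],[-18,-37.5,0,0,0,0,1]],
])

```text
clock: 4.15
eef_pos: [566.7, 7.3, 233.9]
tcp_rot: [-3.079, 0.622, -0.008]
ft_force: [0.3, 0.3, 0.3]
finger_gap: 85.4
```

Call:
carry_out([
  [[-18,-37.5,0,0,0,0,1],[-18,-37.5,0,0,0,0,1],[-18,-37.5,0,0,0,0,1],[-18,-37.5,0,0,0,-0.17,1],[0,0,-10,0,0,-0.17,1],[0,0,-10,0,0,-0.17,1],[0,0,0,0,0,-0.17,1],[0,0,0,0,0,-0.17,1]],
])

```text
clock: 5.15
eef_pos: [558.8, 172.1, 253.8]
tcp_rot: [3.058, 0.711, 0.007]
ft_force: [-0.5, -0.2, 0.3]
finger_gap: 85.4
```

```bash
python3 - <<'E'
from h import *
s=sense();T=R.from_rotvec(s['tcp_rot']).as_matrix();print(s['eef_pos'],T.round(3).tolist(),s['clock'])
K,r,t=cal('wrist');np.savez('w2.npz',K=K,r=r,t=t)
im=grab_frame('wrist');cv2.imwrite('pics/w2raw.png',im);cv2.imwrite('pics/w2.png',cv2.resize(im,(800,600),interpolation=2))
E
```

```text
[558.78040273 172.0539361  253.76608175] [[0.897, 0.441, 0.005], [0.441, -0.897, -0.0], [0.004, 0.003, -1.0]] 5.15
```

View pics/w2.png

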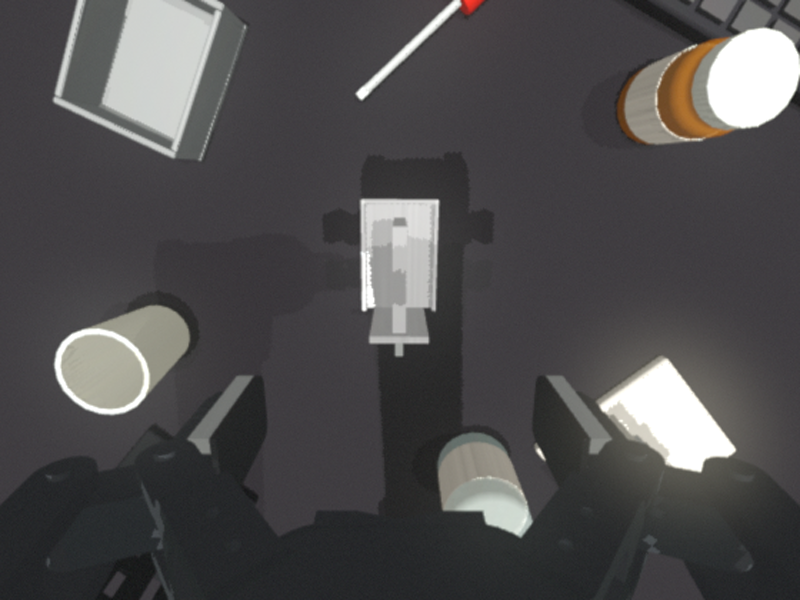

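The carrier is square in the view: web at u≈400, tray front rim at v≈200 (361–438), back plate top at v≈343 (370–429). Next I compute the grip correction.

```bash
python3 - <<'E'
from h import *
z=np.load('w2.npz');c=(z['K'],z['r'],z['t']);k=.7
f=lambda u,v,h:ray('w',u*k,v*k,h,c)
A,B=f(361,200,16),f(438.5,200,16);C,D=f(369.5,343,82),f(429,343,82);E=f(399.5,218,74)
for n,P in zip('ABCDE',(A,B,C,D,E)):print(n,P.round(1))
print(np.linalg.norm(A-B),np.linalg.norm(C-D))
m1=(A+B)/2;m2=(C+D)/2;d=m1-m2;print('len',np.linalg.norm(d[:2]),'yaw',np.arctan2(d[1],d[0]))
e=A-B;print('yaw2',np.arctan2(-e[0],e[1]));e=C-D;print('yaw3',np.arctan2(-e[0],e[1]))
u=d[:2]/np.linalg.norm(d[:2]);G=.5*((m1[:2]-55*u)+(m2[:2]+45*u));print('grip',G,'from E',E[:2]-40*u)
s=sense();T=R.from_rotvec(s['tcp_rot']).as_matrix();print('tool yaw',np.arctan2(T[1,0],T[0,0]),'tool shift',T.T@(np.r_[G,39]-s['eef_pos']))
E
```

```text
A [586.6 219.8  16. ]
B [614.7 162.6  16. ]
C [500.9 167.5  82. ]
D [520.4 127.8  82. ]
E [592.4 187.6  74. ]
63.75066044282639 44.22438764032217
len 99.98606115458712 yaw 0.4505200512968073
yaw2 0.4563666353600525
yaw3 0.455507953688454
grip [551.14492238 167.24448175] from E [556.42855973 170.2003729 ]
tool yaw 0.4603139415688935 tool shift [ -9.75586434   0.43559233 214.58098797]
```

Call:
carry_out([
  [[-9.5,0.5,30,0,0,0.005,1],[0,0,35,0,0,0,1],[0,0,35,0,0,0,1],[0,0,35,0,0,0,1],[0,0,35,0,0,0,1],[0,0,25,0,0,0,1],[0,0,19.5,0,0,0,1],[0,0,0,0,0,0,1]],
])

```text
clock: 6.2
eef_pos: [550.3, 167.1, 36.5]
tcp_rot: [3.063, 0.693, -0.002]
ft_force: [-0.3, 0.8, -0.4]
finger_gap: 85.5
```

Call:
carry_out([
  [[0,0,0,0,0,0,-1],[0,0,0,0,0,0,-1],[0,0,0,0,0,0,-1],[0,0,0,0,0,0,-1],[0,0,0,0,0,0,-1],[0,0,0,0,0,0,-1],[0,0,0,0,0,0,-1],[0,0,0,0,0,0,-1]],
])

```text
clock: 7.2
eef_pos: [551.2, 167.7, 37.1]
tcp_rot: [-3.064, -0.695, -0.001]
ft_force: [-1.8, 0.2, 4.1]
finger_gap: 9.4
```

Call:
carry_out([
  [[0,0,-15,0,0,0,-1],[0,0,-35,0,0,0,-1],[0,0,-35,0,0,0,-1],[0,0,-35,0,0,0,-1],[0,0,0,0,0,0.1,-1],[0,0,0,0,0,0.17,-1],[0,0,0,0,0,0.17,-1],[0,0,0,0,0,0.17,-1]],
])

```text
clock: 8.2
eef_pos: [550.3, 166.9, 156.5]
tcp_rot: [3.129, -0.266, -0.002]
ft_force: [-0.1, 0.4, -4.0]
finger_gap: 9.5
```

Call:
carry_out([
  [[0,0,0,0,0,0.17,-1],[15,0,0,0,0,0.07,-1],[30,0,0,0,0,0,-1],[30,0,0,0,0,0,-1],[30,0,0,0,0,0,-1],[30,0,0,0,0,0,-1],[25,20,0,0,0,0,-1],[14,35,0,0,0,0,-1]],
])

```text
clock: 9.2
eef_pos: [690.1, 49.7, 155.9]
tcp_rot: [-3.078, 0.627, 0.002]
ft_force: [-0.4, -0.4, -3.3]
finger_gap: 9.5
```

Call:
carry_out([
  [[0,40,0,0,0,0,-1],[0,40,0,0,0,0,-1],[0,40,0,0,0,0,-1],[0,40,0,0,0,0,-1],[0,40,0,0,0,0,-1],[-5,30,0,0,0,0,-1],[-5,15,0,0,0,0,-1],[0,0,0,0,0,0,-1]],
])

```text
clock: 10.2
eef_pos: [583.4, -172.4, 156.6]
tcp_rot: [3.077, -0.633, -0.001]
ft_force: [0.0, -0.5, -4.5]
finger_gap: 9.1
```

```bash
cat >> h.py <<'E'
def st():
    s=sense();T=R.from_rotvec(s['tcp_rot']).as_matrix();f=np.array([np.cos(-.4),np.sin(-.4)]);l=np.array([-f[1],f[0]])
    q=s['eef_pos'][:2]-np.array([493.6,-133.2]);print('t',round(s['clock'],2),'grip stand xyz',(q@f).round(2),(q@l).round(2),s['eef_pos'][2].round(2),'yaw',np.arctan2(T[1,0],T[0,0]).round(4),'Tz',T[:,2].round(4),'F stand',(s['ft_force'][:2]@f).round(1),(s['ft_force'][:2]@l).round(1),s['ft_force'][2].round(1),'gap',s['finger_gap'].round(1))
E
python3 - <<'E'
from h import *
st()
K,r,t=cal('wrist');np.savez('w3.npz',K=K,r=r,t=t)
im=grab_frame('wrist');cv2.imwrite('pics/w3raw.png',im);cv2.imwrite('pics/w3.png',cv2.resize(im,(800,600),interpolation=2))
E
```

```text
Traceback (most recent call last):
  File "h.py", line 18, in st
    q=s['eef_pos'][:2]-np.array([493.6,-133.2]);print('t',round(s['clock'],2),'grip stand xyz',(q@f).round(2),(q@l).round(2),s['eef_pos'][2].round(2),'yaw',np.arctan2(T[1,0],T[0,0]).round(4),'Tz',T[:,2].round(4),'F stand',(s['ft_force'][:2]@f).round(1),(s['ft_force'][:2]@l).round(1),s['ft_force'][2].round(1),'gap',s['finger_gap'].round(1))
                                                                                                                                                                                                                                                                                                                            ^^^^^^^^^^^^^^^^^^^^^
AttributeError: 'float' object has no attribute 'round'
```

```bash
sed -i "s/s\['finger_gap'\].round(1)/round(float(s['finger_gap']),1)/" h.py
python3 - <<'E'
from h import *
st()
K,r,t=cal('wrist');np.savez('w3.npz',K=K,r=r,t=t)
im=grab_frame('wrist');cv2.imwrite('pics/w3raw.png',im);cv2.imwrite('pics/w3.png',cv2.resize(im,(800,600),interpolation=2))
E
```

```text
t 10.2 grip stand xyz 97.96 -1.16 156.64 yaw -0.4058 Tz [-9.e-04  1.e-04 -1.e+00] F stand 0.2 -0.5 -4.5 gap 9.1
```

View pics/w3.png

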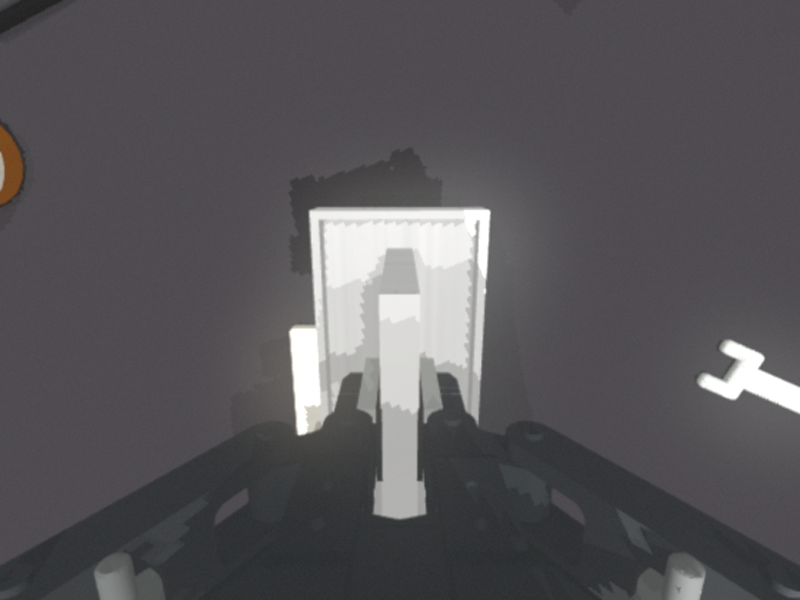

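The gripper hides the strip in this view. The held carrier is straight: tray rim 310–490 at v≈209, web centred at u≈400. Next I compute its offset in the tool frame.

```bash
python3 - <<'E'
from h import *
st();s=sense();T=R.from_rotvec(s['tcp_rot']).as_matrix()
z=np.load('w3.npz');c=(z['K'],z['r'],z['t'])
z0=s['eef_pos'][2]-37.1
for n,u,v,h in (('L',310,209,16),('R',490,209,16),('webL',379,293,74),('webR',420.5,293,74),('lo L',383.5,470,74),('lo R',420,470,74)):
    P=ray('w',u*.7,v*.7,z0+h,c);print(n,(T.T@(P-s['eef_pos'])).round(2))
E
```

```text
t 10.25 grip stand xyz 98.33 0.77 156.82 yaw -0.4037 Tz [ 4.0e-04  1.1e-03 -1.0e+00] F stand 0.3 1.1 -3.1 gap 9.6
L [ 56.14 -28.19  21.13]
R [55.97 35.76 21.06]
webL [ 40.95  -1.55 -36.9 ]
webR [ 40.92   8.48 -36.91]
lo L [ -9.05  -1.08 -36.9 ]
lo R [ -9.09   8.87 -36.91]
```

```bash
python3 - <<'E'
from h import *
for i in range(8):
    s=sense();T=R.from_rotvec(s['tcp_rot']).as_matrix();K,r,t=cal('wrist')
    A=T.T@r.T
    print(s['eef_pos'].round(2),np.arctan2(T[1,0],T[0,0]).round(4),(T.T@(-r.T@t-s['eef_pos'])).round(2),A[:,2].round(4),A[0,0].round(4),(-r.T@t).round(2))
    if i%2: grab_frame('top')
E
```

```text
[ 584.47 -170.78  156.82] -0.4037 [  69.96    1.24 -142.66] [-2.793e-01  4.000e-04  9.602e-01] -0.0005 [ 648.27 -199.55  299.48]
[ 584.47 -170.78  156.82] -0.4037 [  69.96    1.24 -142.66] [-2.793e-01  4.000e-04  9.602e-01] -0.0005 [ 648.27 -199.55  299.48]
[ 585.1  -169.87  156.91] -0.4021 [  69.94    1.24 -142.66] [-2.793e-01  4.000e-04  9.602e-01] -0.0005 [ 648.84 -198.59  299.59]
[ 585.1  -169.87  156.91] -0.4021 [  69.94    1.24 -142.66] [-2.793e-01  4.000e-04  9.602e-01] -0.0005 [ 648.84 -198.59  299.59]
[ 585.33 -169.55  156.92] -0.4013 [  69.94    1.26 -142.67] [-2.793e-01  4.000e-04  9.602e-01] -0.0005 [ 649.08 -198.22  299.61]
[ 585.33 -169.55  156.92] -0.4013 [  69.94    1.26 -142.67] [-2.793e-01  4.000e-04  9.602e-01] -0.0005 [ 649.08 -198.22  299.61]
[ 585.33 -169.6   156.9 ] -0.4011 [  69.95    1.28 -142.67] [-2.793e-01  3.000e-04  9.602e-01] -0.0005 [ 649.11 -198.24  299.59]
[ 585.33 -169.6   156.9 ] -0.4011 [  69.95    1.28 -142.67] [-2.793e-01  3.000e-04  9.602e-01] -0.0005 [ 649.11 -198.24  299.59]
```

Call:
carry_out([
  [[-4,0.7,2,0,0,0,-1],[-8,0,3,0,0,0,-1],[-8,0,3,0,0,0,-1],[-8,0,0,0,0,0,-1],[-5,0,0,0,0,0,-1],[-3,0,0,0,0,0,-1],[0,0,0,0,0,0,-1],[0,0,0,0,0,0,-1]],
])

```text
clock: 11.45
eef_pos: [551.2, -158.5, 148.9]
tcp_rot: [3.078, -0.631, 0.001]
ft_force: [0.2, -0.1, -4.2]
finger_gap: 9.5
```

```bash
python3 - <<'E'
from h import *
st();
im=grab_frame('side')
st()
K=proj('side',[493.6,-133.2,165]).round(1);print(K)
u,v=K[0].astype(int);cr=im[v-45:v+45,u-45:u+75];cv2.imwrite('pics/s3.png',cv2.resize(cr,None,fx=6.5,fy=6.5,interpolation=2))
E
```

```text
t 11.45 grip stand xyz 62.94 -0.85 148.94 yaw -0.4042 Tz [ 6.e-04 -2.e-04 -1.e+00] F stand 0.3 -0.0 -4.2 gap 9.5
t 11.5 grip stand xyz 62.92 -0.84 148.88 yaw -0.4042 Tz [ 4.e-04 -2.e-04 -1.e+00] F stand 0.2 0.3 -3.9 gap 9.3
[[308.9 187.4]]
```

View pics/s3.png

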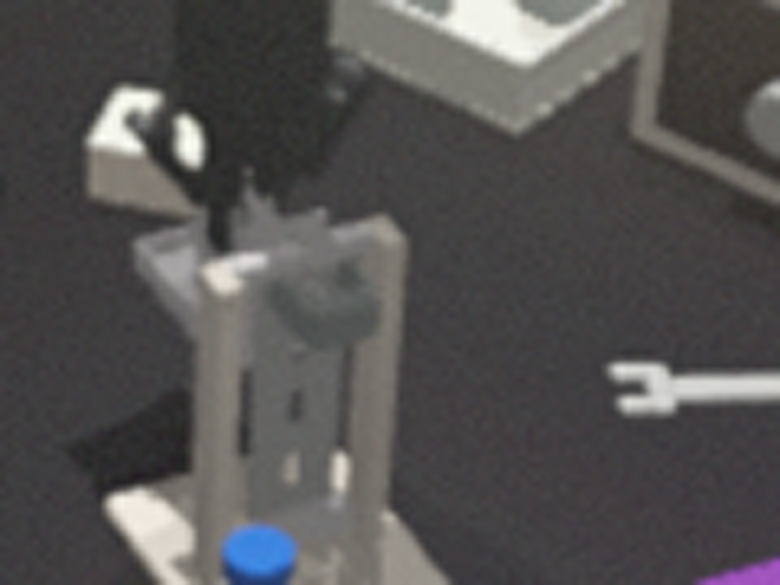

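Side view: the held carrier is in front of the stand with nothing touching yet. I correct the lateral position to the bias-corrected slot.

Call:
carry_out([
  [[0,-2.3,0,0,0,-0.004,-1],[0,0,0,0,0,0,-1],[0,0,0,0,0,0,-1],[0,0,0,0,0,0,-1],[0,0,0,0,0,0,-1],[0,0,0,0,0,0,-1],[0,0,0,0,0,0,-1],[0,0,0,0,0,0,-1]],
])

```text
clock: 12.5
eef_pos: [551.8, -156.2, 148.8]
tcp_rot: [3.079, -0.624, 0.0]
ft_force: [-0.4, 1.5, -3.3]
finger_gap: 8.8
```

```bash
python3 - <<'E'
from h import *
st()
E
```

```text
t 12.5 grip stand xyz 62.62 1.46 148.81 yaw -0.4001 Tz [ 0.e+00 -1.e-04 -1.e+00] F stand -0.9 1.2 -3.3 gap 8.8
```

Positioned well. Advancing slowly to x 56.

Call:
carry_out([
  [[-1,0,0,0,0,0,-1],[-1,0,0,0,0,0,-1],[-1,0,0,0,0,0,-1],[-1,0,0,0,0,0,-1],[-1,0,0,0,0,0,-1],[-1,0,0,0,0,0,-1],[0,0,0,0,0,0,-1],[0,0,0,0,0,0,-1]],
])

```text
clock: 13.5
eef_pos: [546.4, -153.9, 148.8]
tcp_rot: [3.079, -0.624, 0.0]
ft_force: [-1.1, -0.6, -3.2]
finger_gap: 9.3
```

```bash
python3 - <<'E'
from h import *
st()
E
```

```text
t 13.5 grip stand xyz 56.67 1.47 148.83 yaw -0.4001 Tz [ 2.e-04 -2.e-04 -1.e+00] F stand -0.8 -1.0 -3.2 gap 9.3
```

Call:
carry_out([
  [[-1,0,0,0,0,0,-1],[-1,0,0,0,0,0,-1],[-1,0,0,0,0,0,-1],[0,0,0,0,0,0,-1],[0,0,0,0,0,0,-1],[0,0,0,0,0,0,-1],[0,0,0,0,0,0,-1],[0,0,0,0,0,0,-1]],
])

```text
clock: 14.5
eef_pos: [543.5, -152.8, 148.8]
tcp_rot: [3.079, -0.624, 0.0]
ft_force: [-0.6, -0.3, -3.4]
finger_gap: 9.6
```

```bash
python3 - <<'E'
from h import *
st()
E
```

```text
t 14.5 grip stand xyz 53.62 1.43 148.8 yaw -0.4001 Tz [ 0.e+00 -1.e-04 -1.e+00] F stand -0.5 -0.5 -3.4 gap 9.6
```

Call:
carry_out([
  [[-1,0,0,0,0,0,-1],[-1,0,0,0,0,0,-1],[-1,0,0,0,0,0,-1],[-0.5,0,0,0,0,0,-1],[0,0,0,0,0,0,-1],[0,0,0,0,0,0,-1],[0,0,0,0,0,0,-1],[0,0,0,0,0,0,-1]],
])

```text
clock: 15.5
eef_pos: [540.3, -151.4, 148.8]
tcp_rot: [3.079, -0.624, 0.0]
ft_force: [-0.3, -0.3, -5.4]
finger_gap: 9.3
```

```bash
python3 - <<'E'
from h import *
st()
E
```

```text
t 15.5 grip stand xyz 50.14 1.46 148.82 yaw -0.4001 Tz [ 0.e+00 -1.e-04 -1.e+00] F stand -0.2 -0.4 -5.4 gap 9.3
```

Call:
carry_out([
  [[-1,0,0,0,0,0,-1],[-1,0,0,0,0,0,-1],[-0.5,0,0,0,0,0,-1],[0,0,0,0,0,0,-1],[0,0,0,0,0,0,-1],[0,0,0,0,0,0,-1],[0,0,0,0,0,0,-1],[0,0,0,0,0,0,-1]],
])

```text
clock: 16.5
eef_pos: [538.1, -150.4, 148.9]
tcp_rot: [3.079, -0.624, 0.0]
ft_force: [3.0, -1.8, -5.3]
finger_gap: 9.4
```

```bash
python3 - <<'E'
from h import *
st()
E
```

```text
t 16.5 grip stand xyz 47.7 1.45 148.88 yaw -0.4001 Tz [ 2.e-04 -2.e-04 -1.e+00] F stand 3.4 -0.5 -5.3 gap 9.4
```

The 3.4 N matches the catch spring. Continuing towards flush.

Call:
carry_out([
  [[-0.5,0,0,0,0,0,-1],[-0.5,0,0,0,0,0,-1],[-0.5,0,0,0,0,0,-1],[0,0,0,0,0,0,-1],[0,0,0,0,0,0,-1],[0,0,0,0,0,0,-1],[0,0,0,0,0,0,-1],[0,0,0,0,0,0,-1]],
])

```text
clock: 17.5
eef_pos: [536.7, -149.8, 148.8]
tcp_rot: [3.079, -0.624, 0.0]
ft_force: [2.9, -1.7, -3.9]
finger_gap: 9.3
```

Call:
carry_out([
  [[-0.5,0,0,0,0,0,-1],[-0.5,0,0,0,0,0,-1],[0,0,0,0,0,0,-1],[0,0,0,0,0,0,-1],[0,0,0,0,0,0,-1],[0,0,0,0,0,0,-1],[0,0,0,0,0,0,-1],[0,0,0,0,0,0,-1]],
])

```text
clock: 18.5
eef_pos: [535.7, -149.4, 148.8]
tcp_rot: [3.079, -0.624, 0.0]
ft_force: [2.7, -1.3, -4.1]
finger_gap: 9.3
```

```bash
python3 - <<'E'
from h import *
st()
E
```

```text
t 18.5 grip stand xyz 45.12 1.5 148.82 yaw -0.4001 Tz [ 1.e-04 -1.e-04 -1.e+00] F stand 3.0 -0.1 -4.1 gap 9.3
```

Call:
carry_out([
  [[-0.5,0,0,0,0,0,-1],[-0.5,0,0,0,0,0,-1],[0,0,0,0,0,0,-1],[0,0,0,0,0,0,-1],[0,0,0,0,0,0,-1],[0,0,0,0,0,0,-1],[0,0,0,0,0,0,-1],[0,0,0,0,0,0,-1]],
])

```text
clock: 19.5
eef_pos: [534.9, -149.1, 148.9]
tcp_rot: [3.079, -0.624, 0.001]
ft_force: [4.9, -1.5, -4.8]
finger_gap: 9.2
```

Call:
carry_out([
  [[-0.4,0,0,0,0,0,-1],[0,0,0,0,0,0,-1],[0,0,0,0,0,0,-1],[0,0,0,0,0,0,-1],[0,0,0,0,0,0,-1],[0,0,0,0,0,0,-1],[0,0,0,0,0,0,-1],[0,0,0,0,0,0,-1]],
])

```text
clock: 20.5
eef_pos: [535.0, -149.1, 148.9]
tcp_rot: [3.079, -0.624, 0.002]
ft_force: [5.7, -2.4, -5.7]
finger_gap: 9.6
```

```bash
python3 - <<'E'
from h import *
st()
E
```

```text
t 20.5 grip stand xyz 44.29 1.44 148.92 yaw -0.4002 Tz [ 1.3e-03 -5.0e-04 -1.0e+00] F stand 6.2 -0.0 -5.7 gap 9.6
```

Flush at x 44.3, 6 N with no further travel. Pressing down now.

Call:
carry_out([
  [[0,0,1,0,0,0,-1],[0,0,1,0,0,0,-1],[0,0,1,0,0,0,-1],[0,0,1,0,0,0,-1],[0,0,1,0,0,0,-1],[0,0,1,0,0,0,-1],[0,0,1,0,0,0,-1],[0,0,1,0,0,0,-1]],
])

```text
clock: 21.5
eef_pos: [535.0, -149.0, 141.3]
tcp_rot: [3.079, -0.624, 0.002]
ft_force: [4.0, -2.3, -1.6]
finger_gap: 9.2
```

```bash
python3 - <<'E'
from h import *
st()
E
```

```text
t 21.5 grip stand xyz 44.3 1.57 141.26 yaw -0.4002 Tz [ 1.4e-03 -4.0e-04 -1.0e+00] F stand 4.6 -0.5 -1.6 gap 9.2
```

Call:
carry_out([
  [[0,0,1,0,0,0,-1],[0,0,1,0,0,0,-1],[0,0,1,0,0,0,-1],[0,0,1,0,0,0,-1],[0,0,0,0,0,0,-1],[0,0,0,0,0,0,-1],[0,0,0,0,0,0,-1],[0,0,0,0,0,0,-1]],
])

```text
clock: 22.5
eef_pos: [535.0, -148.9, 137.1]
tcp_rot: [-3.079, 0.625, -0.002]
ft_force: [4.4, -1.2, -2.0]
finger_gap: 9.3
```

```bash
python3 - <<'E'
from h import *
st()
E
```

```text
t 22.5 grip stand xyz 44.24 1.61 137.1 yaw -0.4005 Tz [ 1.3e-03 -2.0e-04 -1.0e+00] F stand 4.5 0.6 -2.0 gap 9.3
```

Call:
carry_out([
  [[0,0,0.5,0,0,0,-1],[0,0,0.5,0,0,0,-1],[0,0,0.5,0,0,0,-1],[0,0,0,0,0,0,-1],[0,0,0,0,0,0,-1],[0,0,0,0,0,0,-1],[0,0,0,0,0,0,-1],[0,0,0,0,0,0,-1]],
])

```text
clock: 23.5
eef_pos: [535.0, -148.9, 135.9]
tcp_rot: [3.079, -0.624, 0.002]
ft_force: [3.7, -1.7, 4.7]
finger_gap: 9.3
```

```bash
python3 - <<'E'
from h import *
st()
E
```

```text
t 23.5 grip stand xyz 44.28 1.64 135.93 yaw -0.4001 Tz [ 1.3e-03 -3.0e-04 -1.0e+00] F stand 4.1 -0.1 4.7 gap 9.3
```

Call:
carry_out([
  [[0,0,0.5,0,0,0,-1],[0,0,0.5,0,0,0,-1],[0,0,0,0,0,0,-1],[0,0,0,0,0,0,-1],[0,0,0,0,0,0,-1],[0,0,0,0,0,0,-1],[0,0,0,0,0,0,-1],[0,0,0,0,0,0,-1]],
])

```text
clock: 24.5
eef_pos: [535.1, -149.0, 135.8]
tcp_rot: [3.079, -0.624, 0.002]
ft_force: [2.9, -0.5, 9.7]
finger_gap: 9.4
```

```bash
python3 - <<'E'
from h import *
st()
E
```

```text
t 24.5 grip stand xyz 44.36 1.62 135.79 yaw -0.4002 Tz [ 1.4e-03 -5.0e-04 -1.0e+00] F stand 2.9 0.6 9.7 gap 9.4
```

Call:
carry_out([
  [[0,0,0.5,0,0,0,-1],[0,0,0.5,0,0,0,-1],[0,0,0.3,0,0,0,-1],[0,0,0,0,0,0,-1],[0,0,0,0,0,0,-1],[0,0,0,0,0,0,-1],[0,0,0,0,0,0,-1],[0,0,0,0,0,0,-1]],
])

```text
clock: 25.5
eef_pos: [535.2, -149.0, 135.6]
tcp_rot: [3.079, -0.625, 0.003]
ft_force: [1.0, -2.2, 16.3]
finger_gap: 9.0
```

```bash
python3 - <<'E'
from h import *
st()
E
```

```text
t 25.5 grip stand xyz 44.51 1.65 135.62 yaw -0.4003 Tz [ 1.7e-03 -7.0e-04 -1.0e+00] F stand 1.8 -1.6 16.3 gap 9.0
```

It is seated firmly at 16 N. Now a gentle lift to test that the catch has snapped (about 2 mm of play, then it should block).

Call:
carry_out([
  [[0,0,-1,0,0,0,-1],[0,0,-1,0,0,0,-1],[0,0,-1,0,0,0,-1],[0,0,-1,0,0,0,-1],[0,0,0,0,0,0,-1],[0,0,0,0,0,0,-1],[0,0,0,0,0,0,-1],[0,0,0,0,0,0,-1]],
])

```text
clock: 26.5
eef_pos: [535.0, -148.9, 136.0]
tcp_rot: [-3.079, 0.624, -0.002]
ft_force: [6.8, -1.5, -3.6]
finger_gap: 9.4
```

Call:
carry_out([
  [[0,0,-0.5,0,0,0,-1],[0,0,-0.5,0,0,0,-1],[0,0,0,0,0,0,-1],[0,0,0,0,0,0,-1],[0,0,0,0,0,0,-1],[0,0,0,0,0,0,-1],[0,0,0,0,0,0,-1],[0,0,0,0,0,0,-1]],
])

```text
clock: 27.5
eef_pos: [535.0, -149.0, 136.3]
tcp_rot: [-3.079, 0.624, -0.002]
ft_force: [8.6, -2.5, -7.2]
finger_gap: 9.2
```

```bash
python3 - <<'E'
from h import *
st()
E
```

```text
t 27.5 grip stand xyz 44.25 1.57 136.26 yaw -0.4 Tz [ 1.2e-03 -1.0e-04 -1.0e+00] F stand 8.9 1.0 -7.2 gap 9.2
```

Call:
carry_out([
  [[0,0,-0.5,0,0,0,-1],[0,0,-0.5,0,0,0,-1],[0,0,-0.5,0,0,0,-1],[0,0,0,0,0,0,-1],[0,0,0,0,0,0,-1],[0,0,0,0,0,0,-1],[0,0,0,0,0,0,-1],[0,0,0,0,0,0,-1]],
])

```text
clock: 28.5
eef_pos: [534.8, -149.3, 137.6]
tcp_rot: [3.079, -0.624, 0.002]
ft_force: [8.9, -3.4, -8.3]
finger_gap: 9.4
```

```bash
python3 - <<'E'
from h import *
st()
E
```

```text
t 28.5 grip stand xyz 44.21 1.24 137.59 yaw -0.4001 Tz [ 9.e-04 -4.e-04 -1.e+00] F stand 9.5 0.3 -8.3 gap 9.4
```

Call:
carry_out([
  [[0,0,-0.5,0,0,0,-1],[0,0,-0.5,0,0,0,-1],[0,0,-0.5,0,0,0,-1],[0,0,0,0,0,0,-1],[0,0,0,0,0,0,-1],[0,0,0,0,0,0,-1],[0,0,0,0,0,0,-1],[0,0,0,0,0,0,-1]],
])

```text
clock: 29.5
eef_pos: [534.8, -149.3, 138.4]
tcp_rot: [3.079, -0.624, 0.002]
ft_force: [10.0, -3.6, -12.0]
finger_gap: 9.4
```

```bash
python3 - <<'E'
from h import *
st()
E
```

```text
t 29.5 grip stand xyz 44.25 1.18 138.38 yaw -0.3999 Tz [ 1.e-03 -5.e-04 -1.e+00] F stand 10.6 0.6 -12.0 gap 9.4
```

Lift blocked about 2.4 mm above the seat (-12 N), so the catch is over the hook. Pressing home again.

Call:
carry_out([
  [[0,0,1,0,0,0,-1],[0,0,1,0,0,0,-1],[0,0,1,0,0,0,-1],[0,0,1,0,0,0,-1],[0,0,1,0,0,0,-1],[0,0,1,0,0,0,-1],[0,0,0.8,0,0,0,-1],[0,0,0,0,0,0,-1]],
])

```text
clock: 30.5
eef_pos: [535.0, -149.3, 135.7]
tcp_rot: [3.078, -0.625, 0.002]
ft_force: [3.2, -2.0, 11.2]
finger_gap: 9.5
```

```bash
python3 - <<'E'
from h import *
st()
E
```

```text
t 30.5 grip stand xyz 44.38 1.3 135.71 yaw -0.4004 Tz [ 1.1e-03 -8.0e-04 -1.0e+00] F stand 3.8 -0.6 11.2 gap 9.5
```

Call:
carry_out([
  [[0.3,0,-1,0,0,0,-1],[0,0,0,0,0,0,-0.6],[0,0,0,0,0,0,-0.2],[0,0,0,0,0,0,0.2],[0,0,0,0,0,0,0.2],[0,0,0,0,0,0,0.2],[0,0,0,0,0,0,0.2],[0,0,0,0,0,0,0.2]],
])

```text
clock: 31.5
eef_pos: [534.7, -149.0, 135.2]
tcp_rot: [3.079, -0.624, 0.0]
ft_force: [-0.6, -0.0, 1.1]
finger_gap: 50.9
```

```bash
python3 - <<'E'
from h import *
st()
E
```

```text
t 31.5 grip stand xyz 44.05 1.48 135.25 yaw -0.4001 Tz [ 1.e-04 -1.e-04 -1.e+00] F stand -0.5 -0.2 1.1 gap 50.9
```

Call:
carry_out([
  [[0,0,-10,0,0,0,0.2],[0,0,-25,0,0,0,0.2],[0,0,-30,0,0,0,0.2],[0,0,-30,0,0,0,0.2],[20,0,-20,0,0,0,0.2],[30,0,0,0,0,0,0.2],[30,0,0,0,-0.15,0,0.2],[0,0,0,0,-0.15,0,1]],
])

```text
clock: 32.5
eef_pos: [609.6, -180.9, 251.4]
tcp_rot: [-2.987, 0.607, 0.454]
ft_force: [0.3, -0.7, -0.3]
finger_gap: 67.8
```

Call:
carry_out([
  [[0,0,0,0,-0.15,0,1],[0,0,0,0,-0.15,0,1],[0,0,0,0,-0.1,0,1],[0,0,0,0,0,0,1],[0,0,0,0,0,0,1],[0,0,0,0,0,0,1],[0,0,0,0,0,0,1],[0,0,0,0,0,0,1]],
])

```text
clock: 33.5
eef_pos: [599.5, -176.6, 241.3]
tcp_rot: [-2.782, 0.565, 0.987]
ft_force: [-0.1, -0.2, -0.0]
finger_gap: 85.8
```

```bash
python3 - <<'E'
from h import *
st()
K,r,t=cal('wrist');c=(K,r,t)
im=grab_frame('wrist');sd=grab_frame('side')
f=np.array([np.cos(-.4),np.sin(-.4),0]);l=np.array([-f[1],f[0],0]);C=np.array([493.6,-133.2,0])+1.5*l
# predicted back-plate top corners at home (z181), front face x5, tray front rim
P=[C+f*x+l*y+[0,0,z] for x,y,z in ((5,22,181),(5,-22,181),(100,32,115),(100,-32,115))]
print(proj('w',P,c).round(1).tolist())
for q in proj('w',P,c): cv2.circle(im,tuple(int(round(a)) for a in q),2,(0,0,255),-1)
a=cv2.resize(im[60:360,130:430],(500,500));b=cv2.resize(sd[160:250,265:345][:, :54],(300,500),interpolation=2)
b=cv2.resize(sd[155:255,270:330],(300,500),interpolation=2)
cv2.imwrite('pics/w4.png',np.hstack([a,b]))
E
```

```text
t 33.5 grip stand xyz 114.45 1.23 241.28 yaw -0.4 Tz [-0.5796  0.2482 -0.7762] F stand -0.0 -0.3 -0.0 gap 85.8
[[253.2, 256.3], [302.9, 256.4], [235.5, 120.9], [320.0, 120.9]]
```

View pics/w4.png

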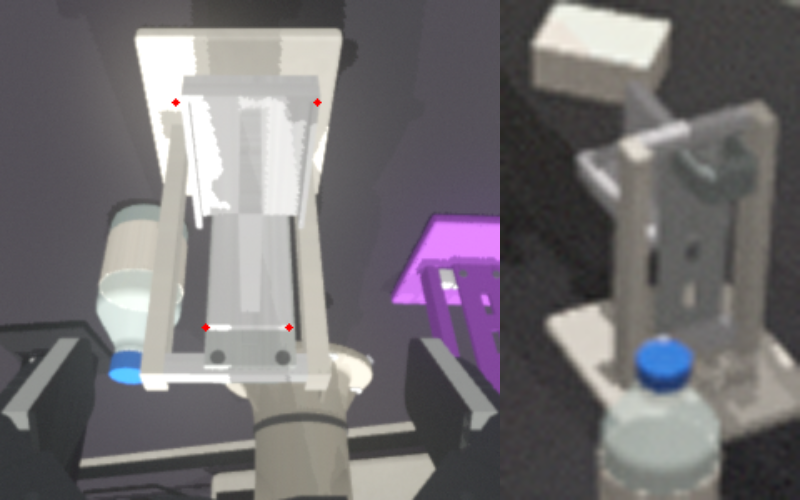

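The plate's top corners at (205,327) and (290,327) fall on the predicted home points. The tray rim sits slightly low, by about 2.5 mm, which is natural droop from the hook play. Bottle and stand are undisturbed and the gripper is clear. Handing in.

```bash
python3 -c "
from h import *
st();print(sign_off())"
```

```text
t 33.6 grip stand xyz 114.43 1.25 240.83 yaw -0.4001 Tz [-0.5802  0.2482 -0.7758] F stand -0.3 -0.2 0.3 gap 85.3
the job is handed in; nothing more can be done
None
```

The carrier is hanging on the white stand, released, with the catch over the upper hook. I handed the job in at 33.6 s with the gripper open, raised clear of the carrier and reading about 0 N.

**What I did:** I gripped the carrier by its web and measured the offset slot column with the wrist camera. I fed the hooks into the top two slots and felt the catch spring at about 3 N. I then pushed the carrier flush (about 6 N), pressed it down about 13 mm to a firm stop (16 N at most), and let go. The highest force I read was 16 N, though I only read forces at the end of each move.

**Checks:**
- **Catch:** a gentle lift was blocked about 2.4 mm above the seat at -12 N, against about 2 mm of expected play. That fits a snapped-out catch. I then pressed the carrier home again. I inferred this from force, because the catch could not be seen directly in the images.
- **Seating:** the last wrist picture puts the top of the back plate at the predicted home position.
- **Disagreement:** the tray's front rim appeared roughly 2.5 mm lower than predicted. I take this as droop from the hooks' play or camera calibration error; I did not measure it further.
- **Surroundings:** the bottle and both stands in the last view looked undisturbed. I did not recheck the other items on the bench, but the arm's path stayed clear of them.

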